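# Throw a stiff toggle clamp over center with an extension bar

## Robot

A 6-joint arm with a two-finger parallel gripper is mounted at the origin on the work surface. World frame = base frame: x ahead of the robot, y to its left, z up, the work surface at z = 0. Lengths are in m, angles in rad, forces in N, time in s.
With the tool pointing down it reaches from about 0.35 to 0.875 m from the base axis. Payload 4.2 kg.
Tool frame: the origin (TCP) lies where the fingers leave the gripper's body, on its centre line; the fingertips stand 70 mm ahead of it and the grasp point (between the pads) lies 51 mm ahead of it; z points along the fingers, y is the line along which they close (so a half turn about z gives the same grasp; the last joint's range is limited). The gripper opens to 87 mm and grips with 3 to 60 N. Pads are 19 mm wide; open, the fingers measure 117 mm over their backs; the gripper's body (75 mm by 190 mm) begins 51 mm behind the grasp point.
Start: joints at [1.573, 0.385, 0.008, 0, -1.194, -0.259], TCP at [0.159, 0.604, 0.292] pointing down, gripper open.
Joint ranges: [-3.14, 3.14], [-1.21, 2.06], [-1.07, 1.41], [-3.16, 2.05], [-2.99, -0.16], [-3.1, 3.1]. Speed limits (rad/s): [2.79, 2.79, 3.14, 3.14, 3.14, 3.14].

## Interface

Orientations are given as [roll, pitch, yaw] about the fixed x, y, z axes, in that order (R = Rz(yaw) Ry(pitch) Rx(roll)).
In Python, from bench import r gives the robot as it stands.
- The arm moves only by the tool drive_tool, never from a script. Its argument "motion" is a list of rows, each an object with "hand": the opening, from 0 (shut) to 1 (fully open); "linear": the shift along the tool's x, y, z scaled (see below), a list of three; "turn": the turn about the tool's z scaled (see below). In form: [{"hand": hand, "linear": [x, y, z], "turn": turn}, ...]. A call has 1 to 8 rows; each row shifts and turns the commanded pose from where the row before left it, along the tool's axes as they then stand; what a row does not reach is not made up. The controller multiplies each number of a shift by 0.4 m and each number of a turn by 180 degrees. A row lasts 1/10 s, in which the tool goes at most 50 mm and 8.59 degrees, less where a joint would pass 70% of its speed; a pose out of reach is approached as far as the arm can. A call with a number of a shift or a turn outside -1 to 1 is refused whole. A call with a gripper value outside its range is refused whole. The fingers move at their own pace and stop on an object; the grip force is fixed at half the most. Time passes only in rows, so rows that do not move let the fingers close. It gives the time, the measured TCP pose, the force, the opening and the grip force at its end, in the units of the state.
- r.state(): the state, without advancing time (a new reading comes with each control period).
- r.snapshot(name): name is "scene" or "top" or "wrist"; returns (picture, depth): 400x640x3 uint8, red, green, blue; 400x640 float32, m along the optical axis (not along the pixel's ray), 0 where there is no reading.
- r.camera_params(name): a dict with "K" (3x3 intrinsics, pixels), "world_to_cam" (4x4, takes a point from world to camera coordinates). Camera axes: x right, y up, looking along -z (the intrinsics and any distortion apply to the point x, -y, -z); pixel columns grow to the right and rows downward; lengths in m; the calibration is good to about 2 mm. The wrist camera is an equidistant fisheye: a pixel r from the principal point sees the ray r / f radians off the axis. A picture is of the moment at which its call begins: read the wrist's pose just before it. camera_params takes no time and is no camera call; for the wrist camera it gives the pose at the moment of the call.
- r.finish_job(): hands the job in; it is judged then, once.
Trained networks look in the newest picture that a camera, given by its name, has taken for a name from the list of things; names that differ only in an ending like _2 or _b are one class to them, and where a whole thing is asked for, a point or a joint stands for the part that bears it (a point fixed in the world has none). Each returns a list of dicts, best first, with "conf" (0 to 1); they miss things now and then, are a little off and sometimes report something else, mostly with a low value. They report only what shows in the picture. A call takes as long as a camera call. They do not tell look-alikes from the thing itself.
- r.trace(camera, name): "mask" (400x640 bool, what is visible of it) and "point" ([column, row] in pixels, amid what is visible of it).
The state is a dict: "time": time; "qpos": joint angles; "dq": joint speeds; "tau": joint torques, N m; "ee_pos": TCP position; "eef_rot": TCP orientation; "contact_force": force on the tool from outside, world axes, zero at the start; "wrist_torque": the same for the moment, N m; "gripper_width": finger opening in m; "grasp_force": force on a finger pad.
Only numpy, scipy, OpenCV 4.12 (cv2) and the standard library are available. Lean on these libraries where they do the work, as an engineer would, in place of code of your own. Each camera call takes 0.05 s, during which the arm holds its last target. There are 200 camera calls.

## Task

Clamp the steel tube offcut in the welding fixture: slip the square extension bar fully onto the clamp's handle stub, and swing it round toward the robot until the toggle snaps over its dead point and stays shut by itself, without ramming the bar against the shoulder or the handle against its stop. Then draw the bar off and lay it on the bench clear of the clamp. Move the handle only with the bar, never with the gripper, and leave the socket, wrench and spray can where they are.

Things in the scene. Friction and masses are not known exactly. Their poses are not given: they have to be found in the camera images.
- clamp: fixed welding fixture: dark steel base plate 100 x 280 x 12 mm. Origin on the bench under the handle's pivot axis; z up; y runs along the plunger toward work and fence (plate spans x -50..50, y -65..215 mm). Plunger axis 34 mm, top of the pivot hub 90 mm above the bench.
- handle: the clamp's short steel handle. Origin on the bench on the pivot axis; x points outward along the handle, z up. Along x: shank, then a shoulder 30 x 30 x 8 mm with its outer face at 40 mm, then a round stub 16 mm thick, 50 mm long with tapered nose, on an axis 72 mm above the bench. Starts open, pointing 0.75 to 1.2 rad clockwise (from above) from the clamp's x axis
- shoulder (a point): centre of the shoulder's outer face, where the seated bar's mouth ends up; 40 mm from the pivot axis, 72 mm above the bench
- stub_end (a point): centre of the stub's nose; 90 mm from the pivot axis, 72 mm above the bench
- bar: loose extension bar: aluminium square tube 28 x 28 x 240 mm, about 0.35 kg, lying on the bench. Origin at the centre of its underside; x along the bar toward the socket, a square bore 20 mm wide and 70 mm deep, open at the +x end (so 2 mm play all round on the stub); the rest is closed. Held about its middle while seated, it takes about 9 N sideways to throw the clamp.
- bar_mouth (a point): centre of the socket's open end, 120 mm from the bar's origin along x and 14 mm above its underside
- work: loose steel square tube offcut 40 x 40 x 90 mm, 0.5 kg, lying on the base plate between plunger and fence. Origin at the centre of its underside.
- foot: round rubber foot, 26 mm, at the end of the clamp's sprung plunger; presses the work against the fence when the clamp is shut. Origin on the bench plane under the plunger's rear pin.
- wrench: bystander: wrench lying on the bench
- spray: bystander: grey spray can, 60 mm across, 110 mm high, standing on the bench
- pivot (a point): the handle's vertical pivot axis, at stub height. Closing is clockwise seen from above (toward the robot). It has up to 0.40 rad of lost motion on its hub, so the dead point is only known as 0.95 to 1.35 rad on from the start. Resistance rises to about 1.6 N m midway, falls to nothing at the dead point, then the toggle snaps 0.07 rad on to a hard stop and stays; let go earlier, it springs back
- socket: bystander: steel wrench socket, 30 mm across and 38 mm high, standing on the bench
Things that resemble listed ones, but are neither listed nor needed, are in the scene too. There is more than one size of the bar; the job needs the largest. There is more than one size of the work; the job needs the larger.

How it is judged:
By the outcome, as a careful person would: the job done as asked, in the order asked, and still so for the second after the job is handed in, with the robot touching nothing.
It also fails if it takes over 72 s, if anything falls off the work surface, if the arm or the gripper's body presses on something with over 40 N, if the wrist force passes 120 N, or if a joint passes its speed limit or range.

## Working session

There is one attempt and no reset: what is moved stays moved. The work goes in short steps, Python scripts to look and compute and a tool call to move; the robot and the scene stay as the last step left them, time stands still between calls to the robot, and variables do not carry over. Pictures are saved under pics/ and viewed, at most 10 in all, crops included, and the job is handed in when it is done.

Besides the shell and the picture viewer there is one more tool, called after ">>>" in YAML: its name, and indented under it one key for each argument. drive_tool: Moves the arm, as the interface text tells. Shifts and turns lie within -1 to 1; 1 stands for 0.4 m of shift or 180 degrees of turn. Its arguments: {"type":"object","properties":{"motion":{"type":"array","items":{"type":"object","properties":{"hand":{"type":"number"},"linear":{"type":"array","items":{"type":"number"}},"turn":{"type":"number"}}}}},"required":["motion"]}

```bash
mkdir -p pics
cat > h.py <<'E'
import numpy as np,cv2
from bench import r
def save(n,p): cv2.imwrite('pics/'+n,cv2.cvtColor(p,cv2.COLOR_RGB2BGR))
def cloud(cam,depth,mask,P=None):
    P=P or r.camera_params(cam);K=np.array(P['K']);W=np.linalg.inv(np.array(P['world_to_cam']))
    v,u=np.nonzero(mask&(depth>0));z=depth[v,u]
    x=(u-K[0,2])/K[0,0]*z;y=(v-K[1,2])/K[1,1]*z
    return (W@np.c_[x,-y,-z,np.ones_like(z)].T).T[:,:3]
E
python3 - <<'E'
from h import *
print({k:np.round(v,3) for k,v in r.state().items()})
for c in('top','scene'):
    p,d=r.snapshot(c);save(c+'0.png',p);np.save(c+'d.npy',d)
    for n in('bar','handle','clamp','work','bar_mouth','stub_end','shoulder','pivot','foot','wrench','spray','socket'):
        for o in r.trace(c,n)[:4]:
            q=cloud(c,d,o['mask']);
            if len(q)==0: print(c,n,o['point']);continue
            hi=q[q[:,2]>np.percentile(q[:,2],95)-.01]
            ra=cv2.minAreaRect(np.float32(hi[:,:2]*1000))
            print(c,n,round(o['conf'],2),np.round(o['point']),len(q),'med',np.round(np.median(q,0),3),'zmax',np.round(np.percentile(q[:,2],95),3),'rect',np.round(ra[0]),np.round(ra[1]),round(ra[2]))
E
```

```text
{'time': np.float64(0.0), 'qpos': array([ 1.573,  0.386,  0.007, -0.   , -1.194, -0.259]), 'dq': array([ 0.001, -0.001,  0.002,  0.001,  0.001, -0.   ]), 'tau': array([-0.0000e+00, -3.9067e+01,  1.8741e+01,  4.2200e+00,  1.1000e-02,
       -0.0000e+00]), 'ee_pos': array([0.159, 0.604, 0.291]), 'eef_rot': array([ 3.139, -0.   , -0.257]), 'contact_force': array([-0.137, -1.152, -0.375]), 'wrist_torque': array([-0.076, -0.027, -0.047]), 'grasp_force': np.float64(0.0), 'gripper_width': np.float64(0.087)}
top bar 0.82 [407. 207.] 1334 med [ 0.514 -0.231  0.027] zmax 0.03 rect [ 515. -233.] [ 28. 240.] 20
top bar 0.8 [447. 131.] 729 med [ 0.691 -0.334  0.02 ] zmax 0.022 rect [ 688. -336.] [ 22. 176.] 79
top bar 0.61 [425. 282.] 712 med [ 0.353 -0.275  0.02 ] zmax 0.022 rect [ 352. -278.] [175.  20.] 71
top handle 0.73 [302. 184.] 577 med [ 0.553 -0.002  0.082] zmax 0.09 rect [556. -10.] [30. 99.] 24
top clamp 0.8 [272. 192.] 4370 med [0.539 0.069 0.013] zmax 0.085 rect [557. -13.] [ 30. 105.] 24
top work 0.94 [169. 184.] 518 med [0.56  0.303 0.027] zmax 0.03 rect [562. 307.] [31. 66.] 24
t
[... 2629 characters left out ...]
end 0.68 [346. 196.] 342 med [ 0.558 -0.006  0.082] zmax 0.092 rect [556.  -7.] [29. 95.] 23
scene shoulder 0.29 [401. 184.] 602 med [0.56  0.174 0.052] zmax 0.056 rect [549. 177.] [55. 94.] 83
scene pivot 0.73 [363. 205.] 2712 med [0.56  0.053 0.016] zmax 0.085 rect [558. -10.] [ 30. 105.] 26
scene foot 0.73 [190. 249.] 191 med [ 0.471 -0.403  0.029] zmax 0.041 rect [ 465. -403.] [26. 28.] 31
scene wrench 0.57 [375. 156.] 361 med [0.383 0.231 0.007] zmax 0.011 rect [383. 236.] [178.  40.] 78
scene spray 0.77 [420. 216.] 1065 med [0.697 0.118 0.077] zmax 0.112 rect [686. 131.] [56. 57.] 22
scene socket 0.69 [189. 251.] 222 med [ 0.471 -0.404  0.028] zmax 0.041 rect [ 464. -403.] [27. 32.] 52
```

View pics/top0.png

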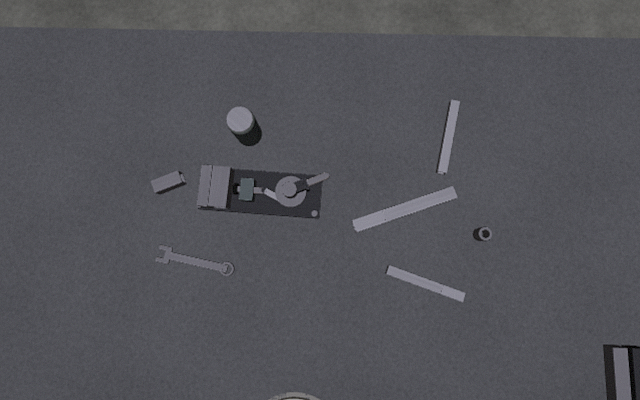

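View pics/scene0.png

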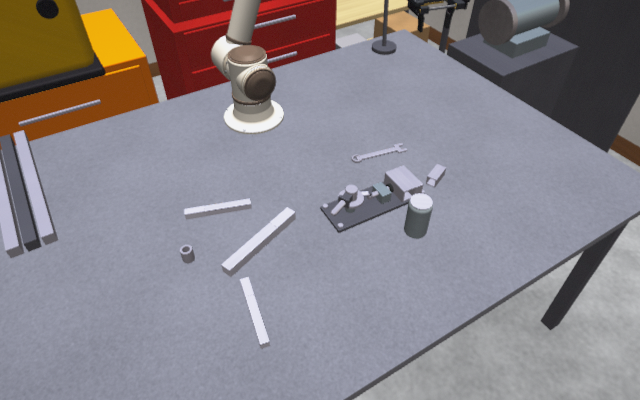

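Run:
```python
from h import *
d=np.load('topd.npy');P=r.camera_params('top')
m=np.zeros_like(d,bool);m[150:235,190:345]=True
q=cloud('top',d,m,P)
a=q[(q[:,2]>.007)&(q[:,2]<.016)];ra=cv2.minAreaRect(np.float32(a[:,:2]*1000));print('plate',ra)
a=q[(q[:,2]>.086)&(q[:,2]<.096)];print('hub',len(a),cv2.minEnclosingCircle(np.float32(a[:,:2]*1000)),np.percentile(a[:,2],[5,50,95]))
s=q[(q[:,2]>.07)&(q[:,2]<.086)&(q[:,1]<0.03)]
print(len(s),np.round(cv2.fitLine(np.float32(s*1000),cv2.DIST_HUBER,0,.01,.01).ravel(),3))
print(np.round(s[np.argsort(s[:,1])][:60:4],3).tolist())
for c in('top','scene'): print(c,np.round(np.linalg.inv(r.camera_params(c)['world_to_cam'])[:3,3],2))
t=cv2.imread('pics/top0.png');s=cv2.imread('pics/scene0.png')
z=lambda im,u,v,w=24,h=18:cv2.resize(im[v-h:v+h,u-w:u+w],(400,300),interpolation=cv2.INTER_CUBIC)
cv2.imwrite('pics/c1.png',np.vstack([np.hstack([z(s,229,266),z(s,290,213)]),np.hstack([z(t,357,225),z(t,454,191)])]))
```

```text
plate ((546.2130737304688, 95.74088287353516), (279.1493225097656, 100.04759979248047), 87.17742919921875)
hub 199 ((546.61767578125, 8.43043041229248), 28.945125579833984) [0.08639655 0.08913948 0.09142198]
301 [-4.51000e-01  8.90000e-01  6.80000e-02  5.61718e+02 -2.51360e+01
  7.93970e+01]
[[0.576, -0.062, 0.075], [0.578, -0.059, 0.074], [0.573, -0.057, 0.077], [0.582, -0.057, 0.075], [0.575, -0.055, 0.08], [0.568, -0.053, 0.071], [0.575, -0.053, 0.08], [0.567, -0.051, 0.074], [0.575, -0.051, 0.079], [0.567, -0.049, 0.077], [0.575, -0.049, 0.078], [0.565, -0.047, 0.073], [0.575, -0.047, 0.079], [0.568, -0.045, 0.078], [0.575, -0.045, 0.078]]
top [ 0.41 -0.06  0.88]
scene [ 1.25 -0.51  0.93]
```

View pics/c1.png

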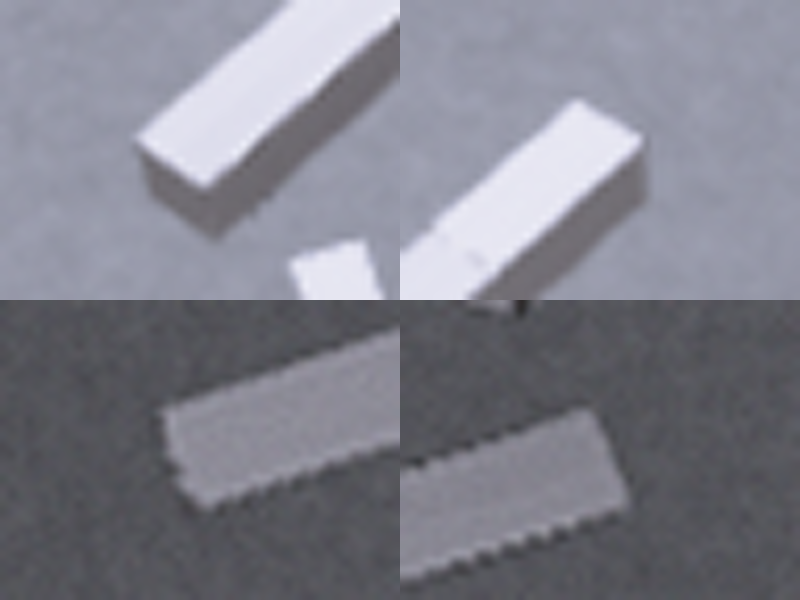

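The scene crop shows a plain closed face at the bar's far end. At the end near the clamp (scene about 290,213) there is a seam, which suggests the mouth. I'll go above and look from close by.

```bash
cat >> h.py <<'E'
import json,math
def plan(tg,yaw,pos=None,yaw0=None,vmax=.045,wmax=8.0,hand=1):
    s=r.state();p=np.array(s['ee_pos'] if pos is None else pos,float);y=s['eef_rot'][2] if yaw0 is None else yaw0
    dp=np.array(tg)-p;dy=(yaw-y+math.pi)%(2*math.pi)-math.pi
    n=max(1,math.ceil(np.linalg.norm(dp)/vmax),math.ceil(abs(math.degrees(dy))/wmax))
    rows=[]
    for i in range(n):
        rem=(np.array(tg)-p)/(n-i);c,s_=math.cos(y),math.sin(y)
        l=np.round(np.array([rem@[c,s_,0],rem@[s_,-c,0],-rem[2]])/.4,4)
        t=round(-(yaw-y)/(n-i)/math.pi,4)
        p=p+.4*(l[0]*np.array([c,s_,0])+l[1]*np.array([s_,-c,0])-l[2]*np.array([0,0,1]));y-=t*math.pi
        rows.append({"hand":hand,"linear":l.tolist(),"turn":t})
    for k in range(0,n,8):print(json.dumps(rows[k:k+8]))
E
python3 - <<'E'
from h import *
plan([.46,.2,.29],-.75)
plan([.5,-.14,.28],-1.22,pos=[.46,.2,.29],yaw0=-.75)
E
```

```text
[{"hand": 1, "linear": [0.0821, 0.0656, 0.0005], "turn": 0.0131}, {"hand": 1, "linear": [0.0847, 0.0621, 0.0005], "turn": 0.0131}, {"hand": 1, "linear": [0.0872, 0.0586, 0.0005], "turn": 0.0131}, {"hand": 1, "linear": [0.0896, 0.055, 0.0005], "turn": 0.0131}, {"hand": 1, "linear": [0.0918, 0.0512, 0.0005], "turn": 0.0131}, {"hand": 1, "linear": [0.0938, 0.0474, 0.0005], "turn": 0.0131}, {"hand": 1, "linear": [0.0956, 0.0435, 0.0004], "turn": 0.0131}, {"hand": 1, "linear": [0.0974, 0.0395, 0.0005], "turn": 0.0131}]
[{"hand": 1, "linear": [0.0989, 0.0355, 0.0004], "turn": 0.013}, {"hand": 1, "linear": [0.1003, 0.0314, 0.0005], "turn": 0.0131}, {"hand": 1, "linear": [0.1015, 0.0273, 0.0004], "turn": 0.013}, {"hand": 1, "linear": [0.1024, 0.0232, 0.0005], "turn": 0.0131}]
[{"hand": 1, "linear": [0.0816, 0.0692, 0.0031], "turn": 0.0187}, {"hand": 1, "linear": [0.0855, 0.0643, 0.0031], "turn": 0.0187}, {"hand": 1, "linear": [0.0891, 0.0592, 0.0031], "turn": 0.0187}, {"hand": 1, "linear": [0.0924, 0.0539, 0.0031], "turn": 0.0187}, {"hand": 1, "linear": [0.0955, 0.0483, 0.0031], "turn": 0.0187}, {"hand": 1, "linear": [0.0981, 0.0426, 0.0032], "turn": 0.0187}, {"hand": 1, "linear": [0.1005, 0.0368, 0.0031], "turn": 0.0187}, {"hand": 1, "linear": [0.1024, 0.0309, 0.0032], "turn": 0.0187}]
```

>>> drive_tool:
  motion:
    - {"hand":1,"linear":[0.082,0.066,0],"turn":0.013}
    - {"hand":1,"linear":[0.085,0.062,0],"turn":0.013}
    - {"hand":1,"linear":[0.087,0.059,0],"turn":0.013}
    - {"hand":1,"linear":[0.09,0.055,0],"turn":0.013}
    - {"hand":1,"linear":[0.092,0.051,0],"turn":0.013}
    - {"hand":1,"linear":[0.094,0.047,0],"turn":0.013}
    - {"hand":1,"linear":[0.096,0.044,0],"turn":0.013}
    - {"hand":1,"linear":[0.097,0.04,0],"turn":0.013}

```text
time: 2.1
ee_pos: [0.3607, 0.333, 0.2926]
eef_rot: [-3.141, -0.0, -0.585]
contact_force: [0.2, 1.3, -0.6]
gripper_width: 0.087
grasp_force: 0.0
```

>>> drive_tool:
  motion:
    - {"hand":1,"linear":[0.099,0.036,0],"turn":0.013}
    - {"hand":1,"linear":[0.1,0.031,0],"turn":0.013}
    - {"hand":1,"linear":[0.102,0.027,0],"turn":0.013}
    - {"hand":1,"linear":[0.102,0.023,0],"turn":0.013}

```text
time: 2.5
ee_pos: [0.4616, 0.1986, 0.2926]
eef_rot: [-3.141, -0.0, -0.748]
contact_force: [0.2, 0.3, 0.5]
gripper_width: 0.0871
grasp_force: 0.0
```

>>> drive_tool:
  motion:
    - {"hand":1,"linear":[0.082,0.069,0.003],"turn":0.019}
    - {"hand":1,"linear":[0.086,0.064,0.003],"turn":0.019}
    - {"hand":1,"linear":[0.089,0.059,0.003],"turn":0.019}
    - {"hand":1,"linear":[0.092,0.054,0.003],"turn":0.019}
    - {"hand":1,"linear":[0.096,0.048,0.003],"turn":0.019}
    - {"hand":1,"linear":[0.098,0.043,0.003],"turn":0.019}
    - {"hand":1,"linear":[0.1,0.037,0.003],"turn":0.019}
    - {"hand":1,"linear":[0.102,0.031,0.003],"turn":0.019}

```text
time: 3.3
ee_pos: [0.5008, -0.1415, 0.2829]
eef_rot: [-3.141, -0.0, -1.227]
contact_force: [0.6, 0.0, -0.3]
gripper_width: 0.0871
grasp_force: 0.0
```

```bash
cat >> h.py <<'E'
def wcloud(d,m,P):
    K=np.array(P['K']);W=np.linalg.inv(np.array(P['world_to_cam']))
    v,u=np.nonzero(m&(d>0));z=d[v,u];a=(u-K[0,2])/K[0,0];b=(v-K[1,2])/K[1,1];t=np.hypot(a,b)+1e-9
    k=np.tan(t)/t*z;return (W@np.c_[a*k,-b*k,-z,np.ones_like(z)].T).T[:,:3]
E
python3 - <<'E'
from h import *
s=r.state();P=r.camera_params('wrist');p,d=r.snapshot('wrist');save('w1.png',p);np.save('w1d.npy',d)
import pickle;pickle.dump(P,open('w1P.pkl','wb'))
print(s['time'],np.round(s['ee_pos'],4),np.round(s['eef_rot'],4),np.round(s['qpos'],3),s['contact_force'])
print(np.round(np.linalg.inv(P['world_to_cam']),3),P['K'])
for n in('bar','handle'):
    for o in r.trace('wrist',n)[:4]:
        q=wcloud(d,o['mask'],P)
        if len(q)<20: continue
        zt=np.percentile(q[:,2],90);hi=q[q[:,2]>zt-.006]
        ra=cv2.minAreaRect(np.float32(hi[:,:2]*1000));print(n,round(o['conf'],2),np.round(o['point']),len(q),round(zt,4),ra)
E
```

```text
3.3 [ 0.5008 -0.1415  0.2829] [-3.1408e+00 -3.0000e-04 -1.2267e+00] [ 0.037  0.214 -0.261  0.    -1.095  0.307] [ 0.56517517  0.03723529 -0.25485533]
[[-0.941  0.326  0.087  0.524]
 [-0.337 -0.909 -0.246 -0.209]
 [-0.001 -0.261  0.965  0.375]
 [ 0.     0.     0.     1.   ]] [[309.70691629   0.         323.96311252]
 [  0.         309.70691629 196.63650574]
 [  0.           0.           1.        ]]
bar 0.87 [282.   6.] 565 0.0213 ((622.6439819335938, -320.7093200683594), (21.47894859313965, 49.28804016113281), 79.59442901611328)
bar 0.67 [470. 118.] 2649 0.0213 ((349.48236083984375, -276.493896484375), (176.33038330078125, 22.229923248291016), 71.71015930175781)
handle 0.84 [249. 300.] 890 0.0907 ((539.7593994140625, -64.09774017333984), (32.526039123535156, 192.77040100097656), 0.22847561538219452)
```

View pics/w1.png

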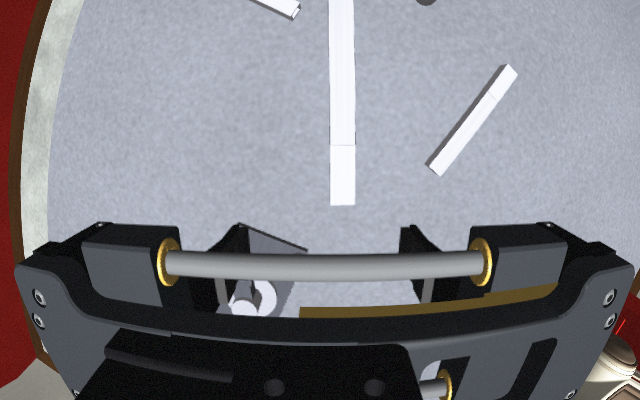

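The bar runs vertically at column 342 with its near end at row 205, and there is a sleeve seam at row 145. I'll move over the clamp to see the handle clearly and look into the bar's end face.

>>> drive_tool:
  motion:
    - {"hand":1,"linear":[-0.12,0,0],"turn":0}
    - {"hand":1,"linear":[-0.12,0,0],"turn":0}
    - {"hand":1,"linear":[-0.12,0,0],"turn":0}
    - {"hand":1,"linear":[-0.12,0,0],"turn":0}
    - {"hand":1,"linear":[-0.12,0.08,0],"turn":0}
    - {"hand":1,"linear":[-0.05,0.1,0],"turn":0}
    - {"hand":1,"linear":[0,0,0],"turn":0}

```text
time: 4.15
ee_pos: [0.3463, 0.0762, 0.2824]
eef_rot: [3.141, 0.001, -1.218]
contact_force: [0.3, 0.3, -1.0]
gripper_width: 0.0869
grasp_force: 0.0
```

Run:
```python
from h import *
s=r.state();P=r.camera_params('wrist');p,d=r.snapshot('wrist');save('w2.png',p);np.save('w2d.npy',d)
import pickle;pickle.dump(P,open('w2P.pkl','wb'))
print(s['time'],np.round(s['ee_pos'],4),np.round(s['eef_rot'],4))
for n in('bar','handle','stub_end'):
    for o in r.trace('wrist',n)[:4]:
        q=wcloud(d,o['mask'],P)
        if len(q)<20: continue
        zt=np.percentile(q[:,2],90);hi=q[q[:,2]>zt-.006]
        ra=cv2.minAreaRect(np.float32(hi[:,:2]*1000));print(n,round(o['conf'],2),np.round(o['point']),len(q),round(zt,4),ra)
```

```text
4.15 [0.3463 0.0762 0.2824] [ 3.1408e+00  1.4000e-03 -1.2179e+00]
bar 0.31 [166.  59.] 2333 0.0903 ((543.4617309570312, 12.123632431030273), (31.184268951416016, 55.78816223144531), 24.334760665893555)
handle 0.67 [167.  58.] 2150 0.0903 ((543.2289428710938, 12.016923904418945), (30.37192726135254, 55.79396438598633), 23.95322608947754)
stub_end 0.85 [164.  59.] 2251 0.0903 ((543.4617309570312, 12.123632431030273), (31.184268951416016, 55.78816223144531), 24.334760665893555)
```

View pics/w2.png

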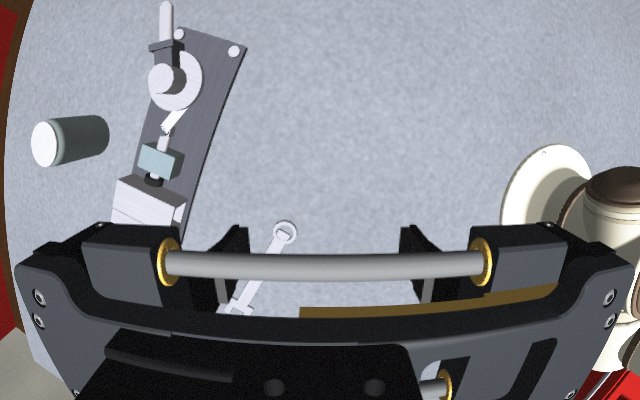

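The handle shows, with the hub at (168,80), the shoulder at (168,45) and the stub running up to (166,2). Next I'll fit its axis from depth.

Run:
```python
from h import *
import pickle
P=pickle.load(open('w2P.pkl','rb'));d=np.load('w2d.npy');print(np.round(np.linalg.inv(P['world_to_cam'])[:3,3],3))
m=np.zeros_like(d,bool);m[:120,100:240]=True
q=wcloud(d,m,P)
a=q[(q[:,2]>.087)&(q[:,2]<.094)];print('hub top',len(a),cv2.minEnclosingCircle(np.float32(a[:,:2]*1000)),cv2.minAreaRect(np.float32(a[:,:2]*1000)))
a=q[(q[:,2]>.009)&(q[:,2]<.016)];print('plate',cv2.minAreaRect(np.float32(a[:,:2]*1000)))
s=q[(q[:,2]>.074)&(q[:,2]<.084)&(q[:,1]<-.02)]
l=cv2.fitLine(np.float32(s*1000),cv2.DIST_HUBER,0,.01,.01).ravel();print(len(s),l)
# cylinder fit: radius 8 axis z=72 -> least squares
from scipy.optimize import least_squares
s=q[(q[:,2]>.06)&(q[:,2]<.084)&(q[:,1]<-.022)]
for dd,src in((s,'wrist'),):
    f=lambda t:(np.hypot((dd[:,0]-t[0])*math.sin(t[1])-(dd[:,1]+.04)*math.cos(t[1]),dd[:,2]-t[2])-.008)
    o=least_squares(f,[.565,math.radians(-65),.072],loss='soft_l1',f_scale=.001);print(src,o.x,math.degrees(o.x[1]),np.abs(o.fun).mean())
    x,y0=o.x[0],-.04
    c,sn=math.cos(o.x[1]),math.sin(o.x[1]);k=(.0208-y0)/sn;print('axis at y=.0208: x',x+k*c)
    al=(dd[:,0]-x)*c+(dd[:,1]-y0)*sn;e=al.max();print('nose',x+e*c,y0+e*sn)
```

```text
[0.37  0.009 0.375]
hub top 715 ((543.9310302734375, 11.627786636352539), 28.41546630859375) ((543.4625244140625, 12.260929107666016), (30.702062606811523, 55.251956939697266), 23.582263946533203)
plate ((585.72802734375, 20.07500457763672), (210.0390167236328, 121.48757934570312), 14.586567878723145)
415 [-4.3213657e-01  9.0175503e-01  9.7834561e-03  5.6397522e+02
 -3.7996094e+01  7.8505051e+01]
wrist [ 0.56795718 -1.12619715  0.07174552] -64.52634371170022 0.0006509425554871078
axis at y=.0208: x 0.5389913701973035
nose 0.5768394322628027 -0.05864409501236613
```

Run:
```python
from h import *
import pickle
P=pickle.load(open('w1P.pkl','rb'));d=np.load('w1d.npy')
m=np.zeros_like(d,bool);m[:212,300:380]=True
q=wcloud(d,m,P);a=q[(q[:,2]>.022)&(q[:,2]<.036)&(np.hypot(q[:,0]-.47,q[:,1]+.12)<.2)]
print(len(a),np.median(a[:,2]),cv2.minAreaRect(np.float32(a[:,:2]*1000)))
b=cv2.boxPoints(cv2.minAreaRect(np.float32(a[:,:2]*1000)));print(b)
im=cv2.imread('pics/w1.png')
cv2.imwrite('pics/c2.png',np.hstack([cv2.resize(im[0:40,240:310],(420,240),interpolation=2),cv2.resize(im[130:220,320:365],(180,360),interpolation=2)[:240]]))
```

```text
4324 0.028044562793184402 ((504.54510498046875, -212.72415161132812), (28.954843521118164, 201.591552734375), 20.136066436767578)
[[ 456.25354  -123.073105]
 [ 525.6516   -312.34293 ]
 [ 552.8367   -302.37518 ]
 [ 483.4386   -113.10538 ]]
```

View pics/c2.png

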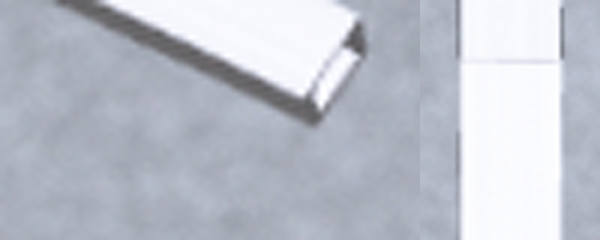

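Mouth confirmed as the clamp-side end (the far end is a plain face). I'll go to the grasp.

Run:
```python
from h import *
plan([.5125,-.2315,.20],-1.22)
plan([.5125,-.2315,.074],-1.22,pos=[.5125,-.2315,.2],yaw0=-1.22,vmax=.035)
```

```text
[{"hand": 1, "linear": [0.1076, -0.0145, 0.026], "turn": -0.0001}, {"hand": 1, "linear": [0.1076, -0.0145, 0.026], "turn": -0.0001}, {"hand": 1, "linear": [0.1076, -0.0145, 0.026], "turn": -0.0001}, {"hand": 1, "linear": [0.1076, -0.0144, 0.026], "turn": -0.0002}, {"hand": 1, "linear": [0.1076, -0.0144, 0.026], "turn": -0.0001}, {"hand": 1, "linear": [0.1076, -0.0144, 0.0259], "turn": -0.0002}, {"hand": 1, "linear": [0.1076, -0.0143, 0.026], "turn": -0.0001}, {"hand": 1, "linear": [0.1077, -0.0142, 0.0259], "turn": -0.0002}]
[{"hand": 1, "linear": [0.0, 0.0, 0.0788], "turn": -0.0}, {"hand": 1, "linear": [0.0, 0.0, 0.0787], "turn": -0.0}, {"hand": 1, "linear": [0.0, 0.0, 0.0788], "turn": -0.0}, {"hand": 1, "linear": [0.0, 0.0, 0.0787], "turn": -0.0}]
```

>>> drive_tool:
  motion:
    - {"hand":1,"linear":[0.1076,-0.0144,0.026],"turn":0}
    - {"hand":1,"linear":[0.1076,-0.0144,0.026],"turn":0}
    - {"hand":1,"linear":[0.1076,-0.0144,0.026],"turn":0}
    - {"hand":1,"linear":[0.1076,-0.0144,0.026],"turn":0}
    - {"hand":1,"linear":[0.1076,-0.0144,0.026],"turn":0}
    - {"hand":1,"linear":[0.1076,-0.0144,0.026],"turn":0}
    - {"hand":1,"linear":[0.1076,-0.0144,0.026],"turn":0}
    - {"hand":1,"linear":[0.1077,-0.0144,0.026],"turn":-0.001}

```text
time: 5.15
ee_pos: [0.5124, -0.2356, 0.1979]
eef_rot: [3.141, 0.0, -1.223]
contact_force: [0.2, 0.8, -0.2]
gripper_width: 0.0872
grasp_force: 0.0
```

>>> drive_tool:
  motion:
    - {"hand":1,"linear":[0,0,0.079],"turn":0}
    - {"hand":1,"linear":[0,0,0.079],"turn":0}
    - {"hand":1,"linear":[0,0,0.05],"turn":0}
    - {"hand":1,"linear":[0,0,0],"turn":0}

```text
time: 5.55
ee_pos: [0.5096, -0.2334, 0.1121]
eef_rot: [3.134, 0.004, -1.224]
contact_force: [0.0, -1.0, 0.9]
gripper_width: 0.0869
grasp_force: 0.0
```

>>> drive_tool:
  motion:
    - {"hand":1,"linear":[0,0,0.06],"turn":0}
    - {"hand":1,"linear":[0,0,0.03],"turn":0}
    - {"hand":1,"linear":[0,0,0],"turn":0}
    - {"hand":1,"linear":[0,0,0],"turn":0}

```text
time: 5.95
ee_pos: [0.5119, -0.2328, 0.0809]
eef_rot: [-3.141, -0.001, -1.221]
contact_force: [0.2, -0.2, 1.6]
gripper_width: 0.0871
grasp_force: 0.0
```

>>> drive_tool:
  motion:
    - {"hand":0,"linear":[0,0,0],"turn":0}
    - {"hand":0,"linear":[0,0,0],"turn":0}
    - {"hand":0,"linear":[0,0,0],"turn":0}
    - {"hand":0,"linear":[0,0,0],"turn":0}
    - {"hand":0,"linear":[0,0,0],"turn":0}
    - {"hand":0,"linear":[0,0,0],"turn":0}
    - {"hand":0,"linear":[0,0,0],"turn":0}
    - {"hand":0,"linear":[0,0,0],"turn":0}

```text
time: 6.75
ee_pos: [0.5113, -0.2324, 0.0802]
eef_rot: [3.141, 0.0, -1.221]
contact_force: [-0.2, 1.0, -0.0]
gripper_width: 0.0311
grasp_force: 0.0
```

>>> drive_tool:
  motion:
    - {"hand":0.6,"linear":[0,0,0],"turn":0}
    - {"hand":0.6,"linear":[0,0,0.015],"turn":0}
    - {"hand":0,"linear":[0,0,0],"turn":0}
    - {"hand":0,"linear":[0,0,0],"turn":0}
    - {"hand":0,"linear":[0,0,0],"turn":0}
    - {"hand":0,"linear":[0,0,0],"turn":0}
    - {"hand":0,"linear":[0,0,0],"turn":0}
    - {"hand":0,"linear":[0,0,0],"turn":0}

```text
time: 7.55
ee_pos: [0.5115, -0.2324, 0.0742]
eef_rot: [-3.141, -0.0, -1.221]
contact_force: [0.8, -0.2, -1.8]
gripper_width: 0.0277
grasp_force: 30.0
```

Run:
```python
from h import *
s=r.state();print({k:np.round(s[k],4) for k in('time','ee_pos','eef_rot','contact_force','gripper_width','grasp_force')})
```

```text
{'time': np.float64(7.55), 'ee_pos': array([ 0.5115, -0.2324,  0.0742]), 'eef_rot': array([-3.1411e+00, -3.0000e-04, -1.2212e+00]), 'contact_force': array([ 0.7541, -0.2405, -1.8266]), 'gripper_width': np.float64(0.0277), 'grasp_force': np.float64(29.981)}
```

Run:
```python
from h import *
plan([.5115,-.2324,.132],-1.221,hand=0,vmax=.03)
plan([.6367,-.184,.132],-1.128,pos=[.5115,-.2324,.132],yaw0=-1.221,vmax=.03,hand=0)
```

```text
[{"hand": 0, "linear": [-0.0001, 0.0, -0.0722], "turn": -0.0}, {"hand": 0, "linear": [-0.0, 0.0, -0.0722], "turn": -0.0001}]
[{"hand": 0, "linear": [-0.0013, -0.0671, -0.0], "turn": -0.0059}, {"hand": 0, "linear": [-0.0, -0.0671, -0.0], "turn": -0.0059}, {"hand": 0, "linear": [0.0012, -0.0671, -0.0], "turn": -0.0059}, {"hand": 0, "linear": [0.0024, -0.0671, -0.0], "turn": -0.006}, {"hand": 0, "linear": [0.0038, -0.067, -0.0], "turn": -0.0059}]
```

>>> drive_tool:
  motion:
    - {"hand":0,"linear":[0,0,-0.072],"turn":0}
    - {"hand":0,"linear":[0,0,-0.072],"turn":0}
    - {"hand":0,"linear":[0,-0.067,0],"turn":-0.006}
    - {"hand":0,"linear":[0,-0.067,0],"turn":-0.006}
    - {"hand":0,"linear":[0.001,-0.067,0],"turn":-0.006}
    - {"hand":0,"linear":[0.002,-0.067,0],"turn":-0.006}
    - {"hand":0,"linear":[0.004,-0.067,0],"turn":-0.006}
    - {"hand":0,"linear":[0,0,0],"turn":0}

```text
time: 8.35
ee_pos: [0.6386, -0.183, 0.1304]
eef_rot: [-3.141, 0.0, -1.125]
contact_force: [-1.4, 0.2, -4.2]
gripper_width: 0.0278
grasp_force: 30.0
```

>>> drive_tool:
  motion:
    - {"hand":0,"linear":[0,0,0],"turn":0}
    - {"hand":0,"linear":[0,0,0],"turn":0}

```text
time: 8.55
ee_pos: [0.6348, -0.1845, 0.1307]
eef_rot: [3.139, 0.002, -1.128]
contact_force: [-0.7, -0.2, -4.6]
gripper_width: 0.0278
grasp_force: 30.0
```

```bash
cat > look.py <<'E'
from h import *
import sys
from scipy.optimize import least_squares
s=r.state();print({k:np.round(s[k],4).tolist() for k in('time','ee_pos','eef_rot','contact_force','wrist_torque','gripper_width','grasp_force')})
for c in('top','scene'):
    P=r.camera_params(c);p,d=r.snapshot(c);save(c+sys.argv[1]+'.png',p)
    q=cloud(c,d,np.ones_like(d,bool),P)
    ey=s['ee_pos'];y=s['eef_rot'][2];u=np.array([math.cos(y),math.sin(y)]);n=np.array([-u[1],u[0]])
    rel=q[:,:2]-ey[:2];al=rel@u;la=rel@n
    b=q[(q[:,2]>.081)&(q[:,2]<.096)&(al>-.125)&(al<-.045)&(abs(la)<.03)]
    if len(b)>30:
        ab=(b[:,:2]-ey[:2])@u;lb=(b[:,:2]-ey[:2])@n
        print(c,'bar: n',len(b),'mouth al',np.round(np.percentile(ab,1),4),'lat',np.round(np.percentile(lb,[2,98]),4),'slope',np.round(np.polyfit(ab,lb,1),4),'z',np.round(np.median(b[:,2]),4),'zslope',np.round(np.polyfit(ab,b[:,2],1),4))
    t=q[(q[:,2]>.063)&(q[:,2]<.083)&(al<-.128)&(al>-.178)&(abs(la)<.015)]
    if len(t)>30:
        f=lambda x:np.hypot(((t[:,:2]-ey[:2])@n-x[0])-x[2]*((t[:,:2]-ey[:2])@u+.15),t[:,2]-x[1])-.008
        o=least_squares(f,[0,.072,0],loss='soft_l1',f_scale=.001);at=(t[:,:2]-ey[:2])@u
        print(c,'stub: n',len(t),'lat@-.15,z,slope',np.round(o.x,4),'nose al',np.round(at.max(),4),np.abs(o.fun).mean().round(4))
E
python3 look.py 1
```

```text
{'time': 8.55, 'ee_pos': [0.6348, -0.1845, 0.1307], 'eef_rot': [3.1387, 0.0021, -1.1279], 'contact_force': [-0.6893, -0.2025, -4.565], 'wrist_torque': [0.0984, -0.0153, -0.0031], 'gripper_width': 0.0278, 'grasp_force': 29.9813}
top bar: n 454 mouth al -0.118 lat [-0.0127  0.0145] slope [0.0067 0.0013] z 0.0839 zslope [-0.0059  0.0835]
scene bar: n 64 mouth al -0.1204 lat [-0.0085  0.0147] slope [0.3747 0.047 ] z 0.0863 zslope [0.0236 0.0887]
scene stub: n 88 lat@-.15,z,slope [ 0.0024  0.0729 -0.0333] nose al -0.1369 0.0012
```

```bash
sed -i 's/len(t)>30/len(t)>8/' look.py; python3 look.py 2
python3 - <<'E'
import cv2
t=cv2.imread('pics/top2.png');s=cv2.imread('pics/scene2.png')
cv2.imwrite('pics/c3.png',np.vstack([cv2.resize(t[140:230,280:420],(780,500),interpolation=2)]) if 0 else cv2.resize(t[145:225,270:398],(800,500),interpolation=2))
E
```

```text
{'time': 8.65, 'ee_pos': [0.6353, -0.1848, 0.1315], 'eef_rot': [3.1402, 0.001, -1.1279], 'contact_force': [-0.4039, 0.1427, -4.3175], 'wrist_torque': [0.0639, 0.0249, 0.0097], 'gripper_width': 0.0275, 'grasp_force': 29.9814}
top bar: n 455 mouth al -0.1179 lat [-0.0127  0.0147] slope [0.0027 0.001 ] z 0.0846 zslope [-0.      0.0847]
scene bar: n 65 mouth al -0.1205 lat [-0.0072  0.0152] slope [0.3219 0.0413] z 0.0867 zslope [-0.0248  0.0839]
scene stub: n 88 lat@-.15,z,slope [ 0.0014  0.0727 -0.0799] nose al -0.1375 0.0013
```

View pics/c3.png

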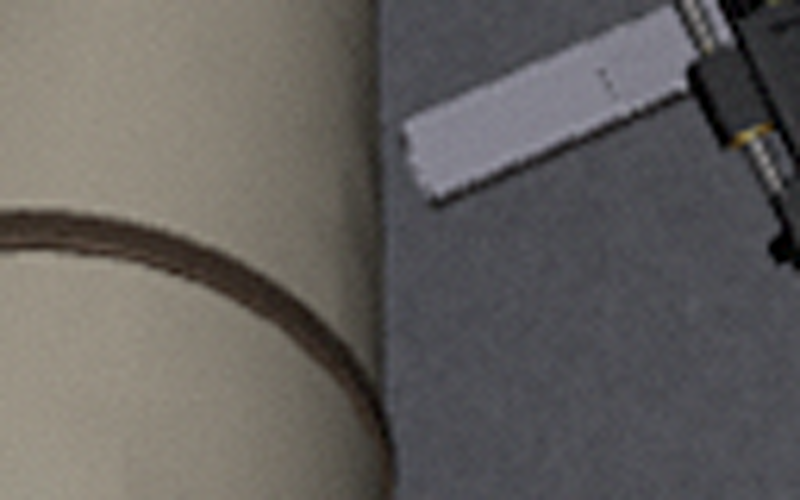

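The arm hides the stub from the top camera, so I'll fit the stub from the initial top and scene depth in the same frames.

Run:
```python
from h import *
from scipy.optimize import least_squares
s=r.state();e=s['ee_pos'];y=s['eef_rot'][2];u=np.array([math.cos(y),math.sin(y)]);n=np.array([-u[1],u[0]])
for c in('top','scene'):
    d=np.load(c+'d.npy');q=cloud(c,d,np.ones_like(d,bool));rel=q[:,:2]-e[:2]
    al=rel@u;la=rel@n;k=(q[:,2]>.06)&(q[:,2]<.084)&(al<-.13)&(al>-.18)&(abs(la)<.016);A,L,Z=al[k],la[k],q[k,2]
    f=lambda x:np.hypot(L-x[0]-x[2]*(A+.15),Z-x[1])-.008
    o=least_squares(f,[0,.072,0],loss='soft_l1',f_scale=.001);print(c,k.sum(),np.round(o.x,4),A.max().round(4),np.abs(o.fun).mean().round(4))
    k=(q[:,2]>.084)&(q[:,2]<.1)&(al<-.18)&(al>-.27)&(abs(la)<.05);print(cv2.minAreaRect(np.float32(np.c_[al[k],la[k]]*1000)))
```

```text
top 145 [0.003  0.0712 0.005 ] -0.1369 0.001
((-214.09986877441406, 3.318948745727539), (30.454193115234375, 55.14456558227539), 88.35658264160156)
scene 95 [ 0.0014  0.0729 -0.0559] -0.1385 0.0015
((-215.89105224609375, 4.250232696533203), (56.28042984008789, 30.36237335205078), 0.7250061631202698)
```

>>> drive_tool:
  motion:
    - {"hand":0,"linear":[-0.01,-0.0037,-0.0015],"turn":0}
    - {"hand":0,"linear":[-0.02,0,0],"turn":0}
    - {"hand":0,"linear":[-0.015,0,0],"turn":0}
    - {"hand":0,"linear":[-0.015,0,0],"turn":0}
    - {"hand":0,"linear":[-0.01,0,0],"turn":0}
    - {"hand":0,"linear":[0,0,0],"turn":0}

```text
time: 9.35
ee_pos: [0.6256, -0.1578, 0.1326]
eef_rot: [3.142, 0.0, -1.126]
contact_force: [-0.1, -0.5, -4.1]
gripper_width: 0.0275
grasp_force: 30.0
```

```bash
python3 look.py 3
```

```text
{'time': 9.35, 'ee_pos': [0.6256, -0.1578, 0.1326], 'eef_rot': [3.1415, 0.0001, -1.1261], 'contact_force': [-0.1038, -0.4974, -4.1071], 'wrist_torque': [0.0892, 0.0278, -0.0042], 'gripper_width': 0.0275, 'grasp_force': 29.9814}
top bar: n 461 mouth al -0.1177 lat [-0.0127  0.0148] slope [0.0071 0.0013] z 0.0856 zslope [0.0038 0.0859]
top stub: n 75 lat@-.15,z,slope [ 0.0017  0.071  -0.0728] nose al -0.128 0.001
scene bar: n 52 mouth al -0.1216 lat [-0.0051  0.0159] slope [0.4008 0.0516] z 0.0882 zslope [0.0209 0.0902]
scene stub: n 97 lat@-.15,z,slope [ 0.0013  0.0733 -0.0937] nose al -0.1281 0.0022
```

>>> drive_tool:
  motion:
    - {"hand":0,"linear":[-0.015,0,0],"turn":0}
    - {"hand":0,"linear":[-0.015,0,0],"turn":0}
    - {"hand":0,"linear":[-0.015,0,0],"turn":0}
    - {"hand":0,"linear":[-0.015,0,0],"turn":0}
    - {"hand":0,"linear":[-0.01,0,0],"turn":0}
    - {"hand":0,"linear":[-0.008,0,0],"turn":0}
    - {"hand":0,"linear":[0,0,0],"turn":0}

```text
time: 10.15
ee_pos: [0.6122, -0.1299, 0.1325]
eef_rot: [3.142, 0.0, -1.126]
contact_force: [0.1, -0.1, -4.0]
gripper_width: 0.0279
grasp_force: 30.0
```

```bash
python3 look.py 4
```

```text
{'time': 10.15, 'ee_pos': [0.6122, -0.1299, 0.1325], 'eef_rot': [3.1415, 0.0001, -1.1265], 'contact_force': [0.0649, -0.0991, -4.0287], 'wrist_torque': [0.0958, 0.0265, -0.004], 'gripper_width': 0.0279, 'grasp_force': 29.9815}
top bar: n 464 mouth al -0.1177 lat [-0.0128  0.0146] slope [0.005  0.0012] z 0.0856 zslope [0.0013 0.0858]
top stub: n 100 lat@-.15,z,slope [-0.0025  0.0749  0.1634] nose al -0.1283 0.0025
scene bar: n 37 mouth al -0.1198 lat [-0.001   0.0151] slope [0.3274 0.0455] z 0.087 zslope [0.0071 0.0875]
scene stub: n 50 lat@-.15,z,slope [ 0.0057  0.0745 -0.0408] nose al -0.1281 0.0023
```

>>> drive_tool:
  motion:
    - {"hand":0,"linear":[-0.005,0,0],"turn":0}
    - {"hand":0,"linear":[-0.005,0,0],"turn":0}
    - {"hand":0,"linear":[-0.003,0,0],"turn":0}
    - {"hand":0,"linear":[0,0,0],"turn":0}

```text
time: 10.65
ee_pos: [0.61, -0.1255, 0.1324]
eef_rot: [3.141, 0.0, -1.127]
contact_force: [-0.1, 0.2, -3.8]
gripper_width: 0.0277
grasp_force: 30.0
```

>>> drive_tool:
  motion:
    - {"hand":0,"linear":[-0.0025,0,0],"turn":0}
    - {"hand":0,"linear":[0,0,0],"turn":0}

```text
time: 10.85
ee_pos: [0.6097, -0.1246, 0.1324]
eef_rot: [3.142, 0.0, -1.127]
contact_force: [-0.1, 0.7, -3.9]
gripper_width: 0.0276
grasp_force: 30.0
```

>>> drive_tool:
  motion:
    - {"hand":0,"linear":[-0.0025,0,0],"turn":0}
    - {"hand":0,"linear":[0,0,0],"turn":0}

```text
time: 11.05
ee_pos: [0.6092, -0.1237, 0.1325]
eef_rot: [3.142, 0.0, -1.127]
contact_force: [0.4, 0.3, -4.2]
gripper_width: 0.0281
grasp_force: 30.0
```

>>> drive_tool:
  motion:
    - {"hand":0,"linear":[-0.002,0,0],"turn":0}
    - {"hand":0,"linear":[0,0,0],"turn":0}

```text
time: 11.25
ee_pos: [0.6089, -0.123, 0.1324]
eef_rot: [3.142, 0.0, -1.127]
contact_force: [-0.0, 1.0, -4.5]
gripper_width: 0.0278
grasp_force: 30.0
```

>>> drive_tool:
  motion:
    - {"hand":0,"linear":[-0.0015,0,0],"turn":0}
    - {"hand":0,"linear":[0,0,0],"turn":0}

```text
time: 11.45
ee_pos: [0.6089, -0.1228, 0.1326]
eef_rot: [-3.141, -0.001, -1.127]
contact_force: [0.6, -0.8, -5.3]
gripper_width: 0.0273
grasp_force: 30.0
```

>>> drive_tool:
  motion:
    - {"hand":0,"linear":[-0.0015,0,0],"turn":0}
    - {"hand":0,"linear":[0,0,0],"turn":0}

```text
time: 11.65
ee_pos: [0.6089, -0.1225, 0.1327]
eef_rot: [-3.141, -0.001, -1.127]
contact_force: [1.5, -4.3, -4.3]
gripper_width: 0.028
grasp_force: 30.0
```

Contact at the shoulder is felt at about 4.5 N, so the bar is seated. I'll ease off the preload and swing.

>>> drive_tool:
  motion:
    - {"hand":0,"linear":[0.002,0,0],"turn":0}
    - {"hand":0,"linear":[-0.0004,0.012,0],"turn":0.0095}
    - {"hand":0,"linear":[-0.0007,0.024,0],"turn":0.0191}
    - {"hand":0,"linear":[-0.0007,0.024,0],"turn":0.0191}
    - {"hand":0,"linear":[-0.0007,0.024,0],"turn":0.0191}
    - {"hand":0,"linear":[-0.0007,0.024,0],"turn":0.0191}
    - {"hand":0,"linear":[0,0,0],"turn":0}

```text
time: 12.35
ee_pos: [0.5699, -0.1359, 0.1336]
eef_rot: [-3.133, -0.001, -1.4]
contact_force: [6.5, -1.4, -6.6]
gripper_width: 0.0276
grasp_force: 30.0
```

```bash
cat > st.py <<'E'
from h import *
s=r.state();e=s['ee_pos'][:2]-np.array([.5403,.0217]);y=s['eef_rot'][2];u=np.array([math.cos(y),math.sin(y)]);t=np.array([math.sin(y),-math.cos(y)])
F=s['contact_force'];print('t',s['time'],'yaw',round(y,3),'swung',round(-1.127-y,3),'r',round(e@u,4),'lat(tool y)',round(e@t,4),'ang',round(math.atan2(e[1],e[0]),3),'Frad',round(F[:2]@u,1),'Ftan',round(F[:2]@t,1),'Fz',round(F[2],1),'Tz',np.round(s['wrist_torque'],2),'tilt',np.round(s['eef_rot'][:2],3),'w',s['gripper_width'])
E
python3 st.py
```

```text
t 12.35 yaw -1.4 swung 0.273 r 0.1604 lat(tool y) -0.0024 ang -1.385 Frad 2.5 Ftan -6.1 Fz -6.6 Tz [-0.71 -2.01 -0.42] tilt [-3.133e+00 -1.000e-03] w 0.027598829105458116
```

>>> drive_tool:
  motion:
    - {"hand":0,"linear":[-0.0007,0.024,0],"turn":0.0191}
    - {"hand":0,"linear":[-0.0007,0.024,0],"turn":0.0191}
    - {"hand":0,"linear":[-0.0007,0.024,0],"turn":0.0191}
    - {"hand":0,"linear":[-0.0007,0.024,0],"turn":0.0191}
    - {"hand":0,"linear":[0,0,0],"turn":0}

```text
time: 12.85
ee_pos: [0.5336, -0.1389, 0.1344]
eef_rot: [-3.128, -0.001, -1.64]
contact_force: [10.8, -8.3, -8.5]
gripper_width: 0.0279
grasp_force: 30.1
```

```bash
python3 st.py
```

```text
t 12.85 yaw -1.64 swung 0.513 r 0.1607 lat(tool y) -0.0044 ang -1.613 Frad 7.6 Ftan -11.3 Fz -8.5 Tz [-2.51 -2.99 -0.58] tilt [-3.128e+00 -1.000e-03] w 0.027923192527949427
```

>>> drive_tool:
  motion:
    - {"hand":0,"linear":[0.002,0.012,0],"turn":0.0095}
    - {"hand":0,"linear":[0.0003,0.024,0],"turn":0.0191}
    - {"hand":0,"linear":[-0.0004,0.024,0],"turn":0.0191}
    - {"hand":0,"linear":[0,0,0],"turn":0}

```text
time: 13.25
ee_pos: [0.5097, -0.1367, 0.1344]
eef_rot: [-3.128, 0.002, -1.79]
contact_force: [10.2, -7.5, -8.8]
gripper_width: 0.0279
grasp_force: 30.1
```

```bash
python3 st.py
```

```text
t 13.25 yaw -1.79 swung 0.663 r 0.1612 lat(tool y) -0.0045 ang -1.761 Frad 5.1 Ftan -11.6 Fz -8.8 Tz [-2.36 -2.85 -0.56] tilt [-3.128e+00  2.000e-03] w 0.02791976705143003
```

>>> drive_tool:
  motion:
    - {"hand":0,"linear":[0.001,0.012,0],"turn":0.0095}
    - {"hand":0,"linear":[0,0.024,0],"turn":0.0191}
    - {"hand":0,"linear":[0,0.024,0],"turn":0.0191}
    - {"hand":0,"linear":[0,0,0],"turn":0}

```text
time: 13.65
ee_pos: [0.4859, -0.1306, 0.1342]
eef_rot: [-3.13, 0.003, -1.94]
contact_force: [8.3, -9.1, -8.2]
gripper_width: 0.0282
grasp_force: 30.1
```

```bash
python3 st.py
```

```text
t 13.65 yaw -1.94 swung 0.813 r 0.1617 lat(tool y) -0.0042 ang -1.914 Frad 5.5 Ftan -11.0 Fz -8.2 Tz [-2.56 -2.64 -0.72] tilt [-3.13e+00  3.00e-03] w 0.028219630345568868
```

>>> drive_tool:
  motion:
    - {"hand":0,"linear":[0.001,0.016,0],"turn":0.0127}
    - {"hand":0,"linear":[0,0.016,0],"turn":0.0127}
    - {"hand":0,"linear":[0,0.016,0],"turn":0.0127}
    - {"hand":0,"linear":[0,0,0],"turn":0}

```text
time: 14.05
ee_pos: [0.4677, -0.1233, 0.134]
eef_rot: [-3.132, 0.004, -2.06]
contact_force: [6.8, -7.3, -6.9]
gripper_width: 0.0278
grasp_force: 30.2
```

```bash
python3 st.py
```

```text
t 14.05 yaw -2.06 swung 0.933 r 0.1621 lat(tool y) -0.004 ang -2.035 Frad 3.3 Ftan -9.5 Fz -6.9 Tz [-2.2  -2.19 -0.75] tilt [-3.132  0.004] w 0.02777353221715721
```

>>> drive_tool:
  motion:
    - {"hand":0,"linear":[0,0.012,0],"turn":0.0095}
    - {"hand":0,"linear":[0,0.008,0],"turn":0.0064}
    - {"hand":0,"linear":[0,0,0],"turn":0}

```text
time: 14.35
ee_pos: [0.4605, -0.1195, 0.1339]
eef_rot: [-3.133, 0.004, -2.109]
contact_force: [6.7, -7.3, -7.0]
gripper_width: 0.0274
grasp_force: 30.2
```

```bash
python3 st.py
```

```text
t 14.35 yaw -2.109 swung 0.982 r 0.1621 lat(tool y) -0.004 ang -2.085 Frad 2.8 Ftan -9.5 Fz -7.0 Tz [-2.18 -2.01 -0.74] tilt [-3.133  0.004] w 0.0274036401701611
```

>>> drive_tool:
  motion:
    - {"hand":0,"linear":[-0.0002,0.012,0],"turn":0.0095}
    - {"hand":0,"linear":[-0.0002,0.012,0],"turn":0.0095}
    - {"hand":0,"linear":[0,0,0],"turn":0}

```text
time: 14.65
ee_pos: [0.4513, -0.1142, 0.1336]
eef_rot: [-3.136, 0.004, -2.169]
contact_force: [4.3, -4.3, -5.2]
gripper_width: 0.0275
grasp_force: 30.1
```

```bash
python3 st.py
```

```text
t 14.65 yaw -2.169 swung 1.042 r 0.1624 lat(tool y) -0.003 ang -2.151 Frad 1.1 Ftan -6.0 Fz -5.2 Tz [-1.5  -1.4  -0.51] tilt [-3.136  0.004] w 0.027541016689428318
```

>>> drive_tool:
  motion:
    - {"hand":0,"linear":[-0.0002,0.012,0],"turn":0.0095}
    - {"hand":0,"linear":[0,0,0],"turn":0}

```text
time: 14.85
ee_pos: [0.4467, -0.1112, 0.1335]
eef_rot: [-3.138, 0.003, -2.199]
contact_force: [2.5, -3.5, -3.2]
gripper_width: 0.0278
grasp_force: 30.0
```

```bash
python3 st.py
```

```text
t 14.85 yaw -2.199 swung 1.072 r 0.1626 lat(tool y) -0.0023 ang -2.184 Frad 1.4 Ftan -4.1 Fz -3.2 Tz [-0.84 -0.89 -0.32] tilt [-3.138e+00  3.000e-03] w 0.027789392101886044
```

>>> drive_tool:
  motion:
    - {"hand":0,"linear":[-0.0004,0.012,0],"turn":0.0095}
    - {"hand":0,"linear":[0,0,0],"turn":0}

```text
time: 15.05
ee_pos: [0.442, -0.108, 0.1331]
eef_rot: [-3.14, 0.002, -2.227]
contact_force: [0.2, -0.3, -3.5]
gripper_width: 0.0277
grasp_force: 30.0
```

```bash
python3 st.py
```

```text
t 15.05 yaw -2.227 swung 1.1 r 0.1628 lat(tool y) -0.0012 ang -2.219 Frad 0.1 Ftan -0.4 Fz -3.5 Tz [-0.07 -0.52 -0.1 ] tilt [-3.14e+00  2.00e-03] w 0.027689894523960753
```

>>> drive_tool:
  motion:
    - {"hand":0,"linear":[-0.0004,0.01,0],"turn":0.008}
    - {"hand":0,"linear":[0,0,0],"turn":0}

```text
time: 15.25
ee_pos: [0.4377, -0.1053, 0.1324]
eef_rot: [3.14, -0.001, -2.25]
contact_force: [-0.6, 0.1, -4.4]
gripper_width: 0.0278
grasp_force: 30.0
```

```bash
python3 st.py
```

```text
t 15.25 yaw -2.25 swung 1.123 r 0.1633 lat(tool y) -0.0 ang -2.25 Frad 0.3 Ftan 0.5 Fz -4.4 Tz [ 0.15 -0.11 -0.05] tilt [ 3.14e+00 -1.00e-03] w 0.02782012954492988
```

```bash
cat > ha.py <<'E'
from h import *
for c in('scene','top'):
    p,d=r.snapshot(c);save(c+'ha.png',p)
    for nm,D in(('now',d),('start',np.load(c+'d.npy'))):
        q=cloud(c,D,np.ones_like(d,bool));k=(q[:,2]>.0845)&(q[:,2]<.1)&(np.hypot(q[:,0]-.5403,q[:,1]-.0217)<.043)
        a=q[k,:2]
        if len(a)>40: rc=cv2.minAreaRect(np.float32(a*1000));v=np.array(rc[0])/1000-[.5403,.0217];print(c,nm,len(a),np.round(rc[0],1),np.round(rc[1],1),round(rc[2],1),'dir',np.round(math.atan2(v[1],v[0]),3))
E
python3 ha.py; python3 -c "
import cv2;s=cv2.imread('pics/sceneha.png');cv2.imwrite('pics/c4.png',cv2.resize(s[150:250,290:450],(800,500),interpolation=2))"
```

```text
scene now 143 [532.9  11.2] [59.5 33.8] 52.5 dir -2.188
scene start 151 [547.   12.1] [30.4 56.3] 26.1 dir -0.961
top now 232 [534.8  11. ] [54.5 31. ] 52.7 dir -2.047
top start 226 [547.  10.] [30.5 55.1] 23.7 dir -1.052
```

View pics/c4.png

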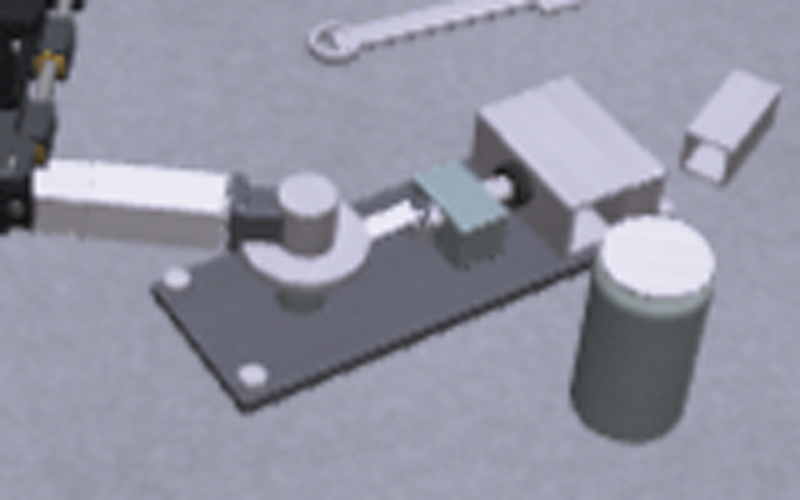

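The bar mouth is at the shoulder and the foot is on the work, with tangential force near zero, so it is at or past dead point. I'll advance gently and watch for the stop.

>>> drive_tool:
  motion:
    - {"hand":0,"linear":[-0.0004,0.008,0],"turn":0.0064}
    - {"hand":0,"linear":[0,0,0],"turn":0}

```text
time: 15.55
ee_pos: [0.4359, -0.1033, 0.1324]
eef_rot: [3.141, -0.0, -2.271]
contact_force: [1.0, -0.5, -3.7]
gripper_width: 0.0276
grasp_force: 30.0
```

```bash
python3 st.py
```

```text
t 15.55 yaw -2.271 swung 1.144 r 0.1629 lat(tool y) -0.0007 ang -2.267 Frad -0.2 Ftan -1.1 Fz -3.7 Tz [ 0.   -0.19 -0.05] tilt [ 3.141 -0.   ] w 0.027610275125221538
```

>>> drive_tool:
  motion:
    - {"hand":0,"linear":[-0.0004,0.006,0],"turn":0.0048}
    - {"hand":0,"linear":[0,0,0],"turn":0}

```text
time: 15.75
ee_pos: [0.4347, -0.1019, 0.1326]
eef_rot: [-3.141, 0.0, -2.287]
contact_force: [1.0, -3.3, -5.0]
gripper_width: 0.0281
grasp_force: 30.0
```

```bash
python3 st.py
```

```text
t 15.75 yaw -2.287 swung 1.16 r 0.1625 lat(tool y) -0.0014 ang -2.278 Frad 1.8 Ftan -3.0 Fz -5.0 Tz [-0.69 -0.63 -0.27] tilt [-3.141  0.   ] w 0.028060905964173873
```

Resistance fell to zero and is now rising again, as it would against the stop. I'll back off slightly to check that the toggle stays.

>>> drive_tool:
  motion:
    - {"hand":0,"linear":[0.0004,-0.007,0],"turn":-0.0056}
    - {"hand":0,"linear":[0,0,0],"turn":0}

```text
time: 15.95
ee_pos: [0.4365, -0.1038, 0.1324]
eef_rot: [3.141, -0.0, -2.268]
contact_force: [-0.5, -0.2, -4.1]
gripper_width: 0.0276
grasp_force: 30.0
```

```bash
python3 st.py
```

```text
t 15.95 yaw -2.268 swung 1.141 r 0.1629 lat(tool y) -0.001 ang -2.262 Frad 0.5 Ftan 0.3 Fz -4.1 Tz [ 0.18 -0.17  0.03] tilt [ 3.141 -0.   ] w 0.02764753074883772
```

>>> drive_tool:
  motion:
    - {"hand":0,"linear":[0.0,-0.004,0],"turn":-0.003}
    - {"hand":0,"linear":[0,0,0],"turn":0}

```text
time: 16.15
ee_pos: [0.4377, -0.1048, 0.1324]
eef_rot: [3.141, -0.0, -2.259]
contact_force: [-0.5, -0.2, -4.7]
gripper_width: 0.0281
grasp_force: 30.0
```

```bash
python3 st.py; python3 ha.py
```

```text
t 16.15 yaw -2.259 swung 1.132 r 0.1629 lat(tool y) -0.0011 ang -2.252 Frad 0.5 Ftan 0.3 Fz -4.7 Tz [ 0.15 -0.17 -0.01] tilt [ 3.141 -0.   ] w 0.028125391857551793
scene now 151 [532.6  11.3] [59.5 35.5] 53.9 dir -2.206
scene start 151 [547.   12.1] [30.4 56.3] 26.1 dir -0.961
top now 233 [533.9   9.8] [58.4 31. ] 53.5 dir -2.062
top start 226 [547.  10.] [30.5 55.1] 23.7 dir -1.052
```

>>> drive_tool:
  motion:
    - {"hand":0,"linear":[0.01,0,0],"turn":0}
    - {"hand":0,"linear":[0.015,0,0],"turn":0}
    - {"hand":0,"linear":[0.015,0,0],"turn":0}
    - {"hand":0,"linear":[0,0,0],"turn":0}

```text
time: 16.65
ee_pos: [0.4265, -0.1178, 0.1323]
eef_rot: [3.141, -0.001, -2.26]
contact_force: [0.7, 0.8, -5.0]
gripper_width: 0.0275
grasp_force: 30.0
```

```bash
python3 st.py
```

```text
t 16.65 yaw -2.26 swung 1.133 r 0.18 lat(tool y) -0.0009 ang -2.255 Frad -1.1 Ftan 0.0 Fz -5.0 Tz [ 0.14 -0.13 -0.01] tilt [ 3.141e+00 -1.000e-03] w 0.02752545679366162
```

>>> drive_tool:
  motion:
    - {"hand":0,"linear":[0.02,0,0],"turn":0}
    - {"hand":0,"linear":[0.02,0,0],"turn":0}
    - {"hand":0,"linear":[0.02,0,0],"turn":0}
    - {"hand":0,"linear":[0.02,0,0],"turn":0}
    - {"hand":0,"linear":[0.02,0,0],"turn":0}
    - {"hand":0,"linear":[0,0,0],"turn":0}

```text
time: 17.25
ee_pos: [0.4011, -0.1488, 0.1324]
eef_rot: [3.141, -0.001, -2.26]
contact_force: [0.7, 0.5, -4.5]
gripper_width: 0.0278
grasp_force: 30.0
```

```bash
python3 st.py; python3 ha.py; python3 -c "
import cv2;s=cv2.imread('pics/sceneha.png');cv2.imwrite('pics/c5.png',cv2.resize(s[130:270,226:450],(800,500),interpolation=2))"
```

```text
t 17.25 yaw -2.26 swung 1.133 r 0.2201 lat(tool y) -0.001 ang -2.256 Frad -0.9 Ftan -0.2 Fz -4.5 Tz [ 0.1  -0.12  0.01] tilt [ 3.141e+00 -1.000e-03] w 0.027828519461012412
scene now 146 [533.9  13.4] [54.8 33.9] 54.2 dir -2.228
scene start 151 [547.   12.1] [30.4 56.3] 26.1 dir -0.961
top now 232 [534.7  11.1] [54.5 31.3] 52.2 dir -2.06
top start 226 [547.  10.] [30.5 55.1] 23.7 dir -1.052
```

View pics/c5.png

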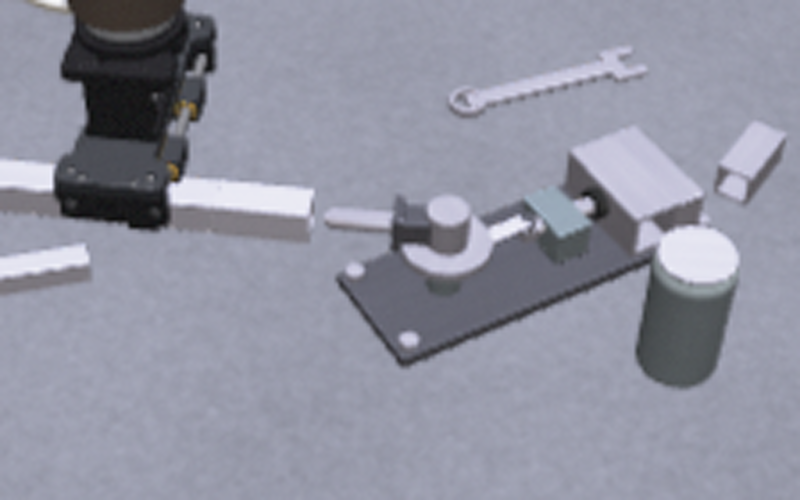

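The bar is off, with its mouth at (312,212) in the crop, and the handle is standing shut by itself. I'll lay the bar in the free spot where it started.

Run:
```python
from h import *
y=r.state()['eef_rot'][2]
plan([.378,-.178,.165],y,hand=0,vmax=.03)
plan([.515,-.24,.14],-1.22,pos=[.378,-.178,.165],yaw0=y,hand=0,vmax=.03,wmax=7.5)
```

```text
[{"hand": 0, "linear": [0.0479, -0.0003, -0.0406], "turn": -0.0}, {"hand": 0, "linear": [0.0479, -0.0002, -0.0405], "turn": -0.0}]
[{"hand": 0, "linear": [-0.0122, -0.0454, 0.0078], "turn": -0.0414}, {"hand": 0, "linear": [-0.0063, -0.0466, 0.0078], "turn": -0.0413}, {"hand": 0, "linear": [-0.0002, -0.047, 0.0078], "turn": -0.0414}, {"hand": 0, "linear": [0.0059, -0.0466, 0.0078], "turn": -0.0413}, {"hand": 0, "linear": [0.0119, -0.0454, 0.0078], "turn": -0.0414}, {"hand": 0, "linear": [0.0177, -0.0435, 0.0078], "turn": -0.0413}, {"hand": 0, "linear": [0.0232, -0.0409, 0.0078], "turn": -0.0414}, {"hand": 0, "linear": [0.0283, -0.0375, 0.0079], "turn": -0.0413}]
```

>>> drive_tool:
  motion:
    - {"hand":0,"linear":[0.048,0,-0.04],"turn":0}
    - {"hand":0,"linear":[0.048,0,-0.04],"turn":0}
    - {"hand":0,"linear":[0,0,0],"turn":0}

```text
time: 17.65
ee_pos: [0.3778, -0.1785, 0.166]
eef_rot: [-3.139, 0.002, -2.26]
contact_force: [1.1, -0.1, -4.1]
gripper_width: 0.0277
grasp_force: 30.0
```

>>> drive_tool:
  motion:
    - {"hand":0,"linear":[-0.012,-0.045,0.008],"turn":-0.0414}
    - {"hand":0,"linear":[-0.006,-0.047,0.008],"turn":-0.0414}
    - {"hand":0,"linear":[0,-0.047,0.008],"turn":-0.0414}
    - {"hand":0,"linear":[0.006,-0.047,0.008],"turn":-0.0414}
    - {"hand":0,"linear":[0.012,-0.045,0.008],"turn":-0.0414}
    - {"hand":0,"linear":[0.018,-0.044,0.008],"turn":-0.0414}
    - {"hand":0,"linear":[0.023,-0.041,0.008],"turn":-0.0414}
    - {"hand":0,"linear":[0.028,-0.038,0.008],"turn":-0.0414}

```text
time: 18.45
ee_pos: [0.516, -0.2395, 0.1377]
eef_rot: [3.141, 0.001, -1.213]
contact_force: [-0.6, -0.2, -4.7]
gripper_width: 0.028
grasp_force: 30.0
```

>>> drive_tool:
  motion:
    - {"hand":0,"linear":[0,0,0.06],"turn":0}
    - {"hand":0,"linear":[0,0,0.05],"turn":0}
    - {"hand":0,"linear":[0,0,0.025],"turn":0}
    - {"hand":0,"linear":[0,0,0],"turn":0}
    - {"hand":0,"linear":[0,0,0],"turn":0}

```text
time: 18.95
ee_pos: [0.5157, -0.2397, 0.0851]
eef_rot: [-3.141, -0.001, -1.218]
contact_force: [0.2, 0.0, -3.4]
gripper_width: 0.028
grasp_force: 30.0
```

>>> drive_tool:
  motion:
    - {"hand":0,"linear":[0,0,0.015],"turn":0}
    - {"hand":0,"linear":[0,0,0.008],"turn":0}
    - {"hand":0,"linear":[0,0,0.004],"turn":0}
    - {"hand":0,"linear":[0,0,0],"turn":0}

```text
time: 19.35
ee_pos: [0.5151, -0.2398, 0.0744]
eef_rot: [-3.141, -0.0, -1.218]
contact_force: [0.0, 0.5, -3.1]
gripper_width: 0.0281
grasp_force: 30.0
```

>>> drive_tool:
  motion:
    - {"hand":0,"linear":[0,0,0.002],"turn":0}
    - {"hand":0,"linear":[0,0,0],"turn":0}

```text
time: 19.55
ee_pos: [0.5151, -0.2398, 0.0742]
eef_rot: [-3.141, -0.0, -1.218]
contact_force: [-2.5, 1.9, 4.7]
gripper_width: 0.0276
grasp_force: 30.0
```

>>> drive_tool:
  motion:
    - {"hand":1,"linear":[0,0,0],"turn":0}
    - {"hand":1,"linear":[0,0,0],"turn":0}
    - {"hand":1,"linear":[0,0,0],"turn":0}
    - {"hand":1,"linear":[0,0,0],"turn":0}
    - {"hand":1,"linear":[0,0,0],"turn":0}
    - {"hand":1,"linear":[0,0,-0.05],"turn":0}
    - {"hand":1,"linear":[0,0,-0.1],"turn":0}
    - {"hand":1,"linear":[0,0,-0.1],"turn":0}

```text
time: 20.35
ee_pos: [0.5146, -0.2397, 0.1736]
eef_rot: [3.139, 0.001, -1.218]
contact_force: [0.9, -0.5, -0.3]
gripper_width: 0.0823
grasp_force: 0.0
```

>>> drive_tool:
  motion:
    - {"hand":1,"linear":[0,0,-0.1],"turn":0}
    - {"hand":1,"linear":[0,0,-0.1],"turn":0}
    - {"hand":1,"linear":[0,0,0],"turn":0}
    - {"hand":1,"linear":[0,0,0],"turn":0}

```text
time: 20.75
ee_pos: [0.5152, -0.2397, 0.2543]
eef_rot: [-3.139, -0.001, -1.219]
contact_force: [-0.8, 0.3, -1.6]
gripper_width: 0.0869
grasp_force: 0.0
```

```bash
python3 ha.py; python3 st.py; cp pics/sceneha.png pics/final.png
```

```text
scene now 146 [534.4  13.1] [55.3 32.8] 51.0 dir -2.17
scene start 151 [547.   12.1] [30.4 56.3] 26.1 dir -0.961
top now 176 [542.   20.8] [29.8 30.1] 71.3 dir -0.494
top start 226 [547.  10.] [30.5 55.1] 23.7 dir -1.052
t 20.85 yaw -1.219 swung 0.092 r 0.2363 lat(tool y) 0.1145 ang -1.67 Frad 1.3 Ftan 0.1 Fz -0.4 Tz [ 0.1  -0.05 -0.02] tilt [3.14e+00 2.00e-03] w 0.08704905155719518
```

View pics/final.png

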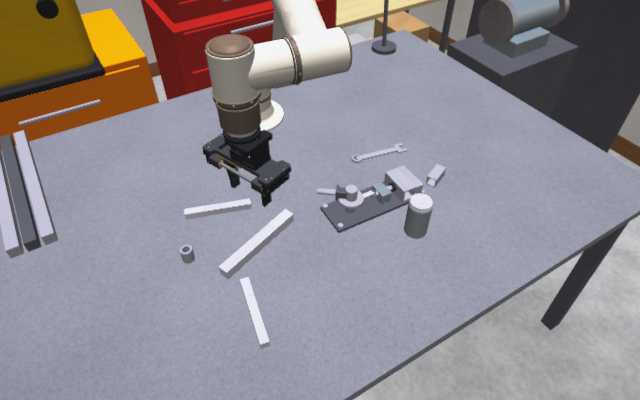

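The bar lies at (257,242), clear of the clamp, the handle at (330,191) is still shut, and the socket, wrench and spray can haven't moved.

```bash
python3 -c "
from bench import r
print(r.finish_job())"
```

```text
the job is handed in; nothing more can be done
None
```

The job is handed in: the toggle is over its dead point and holding shut on the offcut by itself, the bar is back on the bench clear of the clamp, and the socket, wrench and spray can were left where they stood (about 21 s of 72 s used).

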